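# Unclamp a tested converter module and hold its pins up to the inspection camera

### The job

Throw the red handle of the test fixture's toggle clamp fully back, lift the tested module out of the nest and show its pins to the upward-looking inspection camera: pins down, square to the lens and centred on it, underside 120 mm from the ring light's face, long side parallel to the camera's wide side. Finish while still holding it there, steady in the air, with the clamp left open. Do not bump the camera or disturb the waiting modules, the screwdriver or the multimeter.

Things in the scene. Friction and masses are not known exactly. Their poses are not given: they have to be found in the camera images.
- module: The module to present: flat brick 58 (x) by 37 (y) by 16 mm (z), about 80 g; green board below, black middle, aluminium plate on top. Origin: centre of the board's underside, z up through the plate. Eight gold pins stick 5 mm down near the short sides. Grip the two long sides (37 mm apart): in the nest they are free for a finger along their middle 40 mm.
- fixture: Red test fixture, bolted down. Origin: on the bench, straight below the module; x along the module's long side towards the clamp, z up. Red base 50 mm high, x = -68 to 178 mm, y = +-70 mm. Clamped, the clamp arm lies at z = 108 mm from x = 85 mm to its rubber spindle on the module at x = 0; open, it stands up at x = 65 to 135 mm, up to z = 0.21 m, leaving the nest free from above.
- nest (a point): Centre of the pad in the fixture's orange nest where the module's underside rests, at z = 67 mm; axes as the fixture. The nest plate is 92 x 78 mm, its top at z = 62 mm; low end stops and corner guides up to z = 75 mm hold the module with under 1 mm play.
- clamp_handle (a joint): Angle of the clamp's red handle: 0 = locked, straight up; grows as it is thrown back, away from the module (to the fixture's +x); 1.40 rad = its stop, fully open. Turns about the fixture's y through clamp_hinge, stays where left, takes 2 to 9 N at the grip (which may creep a little in the fingers), and swings the arm up through an over-centre linkage (slowly at first).
- clamp_grip (a point): Middle of the red plastic grip of the clamp handle, 83 mm from the hinge axis; z along the handle to its free end, 25 mm further. The grip is 70 mm long, 17 mm thick along its y (parallel to the hinge axis: pinch it this way) and 22 mm along its x.
- clamp_hinge (a point): Point of the clamp handle's hinge axis, in the fixture at x = 127 mm, y = 0, z = 104 mm; the axis is the fixture's y; axes as the fixture.
- camera: Stand of the inspection camera, bolted down: dark base plate 120 x 110 x 10 mm with two aluminium cheeks at y = +-39 mm, 85 mm high. Origin: centre of its underside. The camera between the cheeks is tilted 20 degrees on bolts along the stand's y, so it looks up and to the stand's -x (roughly towards the robot).
- camera_head: The camera in its stand, fixed: grey housing 46 (x) by 70 mm (y: the wide side, along the tilt bolts, level), black lens, and at the front a white ring light of 72 mm diameter. Origin: centre of the ring light's face, 139 mm above the bench; z is the viewing direction, out of the lens.
- waiting0: Another module of the same kind, lying in the low black tray (170 x 120 x 28 mm) beyond the work; to be left alone. Origin as for the module.
- waiting1: The second waiting module in the black tray; to be left alone. Origin as for the module.
- screwdriver: Screwdriver with orange handle, 180 mm long, lying on the bench; to be left alone. Origin: middle of its underside.
- multimeter: Yellow hand multimeter, 150 x 75 x 42 mm, lying on the bench; to be left alone. Origin: middle of its underside.
Mind the look-alikes: they are no part of the job. Of the things that look like the camera, take the one that is nearest to the robot's base at the start.

How it is judged:
On the way, in this order (a step that is already met when the one before it is completed fails the run):
1. the clamp handle is thrown back to open while the module stays in the nest (value of joint clamp_handle above 1.15 rad and z of module in the frame of fixture below 0.075 m), for 0.2 s.
2. the module is gripped and lifted clear of the nest (z of module in the frame of fixture above 0.09 m and contact force between the fingers and module above 1 N), for 0.2 s.
At the end, for the whole second after the job is handed in: Fingers hold the module still in the air: underside centre 110 to 130 mm from the ring light, within 10 mm of the lens axis each way, square to it within 0.14 rad, long side along the camera's wide side within 0.14 rad, pins to the lens, nothing else touching, handle beyond 1.15 rad (x of module in the frame of camera_head between -0.01 and 0.01 m and y of module in the frame of camera_head between -0.01 and 0.01 m and z of module in the frame of camera_head between 0.11 and 0.13 m and angle between the z axis of module and the z axis of camera_head, either way round below 0.14 rad and angle between the x axis of module and the y axis of camera_head, either way round below 0.14 rad and angle between module's own z axis and vertical below 0.8 rad and contact force between the fingers and module above 1 N and linear speed of module below 0.02 m/s and angular speed of module below 0.15 rad/s and contact force between module and camera below 0.2 N and contact force between module and fixture below 0.2 N and value of joint clamp_handle above 1.15 rad); the arm keeps its last pose, push and grip.
It fails at once if the camera is bumped (over 5 N) (contact force between any of the arm, the fingers, module and camera above 5 N).
It fails at once if a waiting module is moved by over 15 mm (distance of any of waiting0, waiting1 from where it was at the start of the episode above 0.015 m).
It fails at once if the screwdriver or the multimeter is moved by over 15 mm (distance of any of screwdriver, multimeter from where it was at the start of the episode above 0.015 m).
It also fails if it takes over 54 s, if anything falls off the work surface, if the arm or the gripper's body presses on something with over 40 N, if the wrist force passes 120 N, or if a joint passes its speed limit or range.

### The arm

A 6-joint arm with a two-finger parallel gripper is mounted at the origin on the work surface. World frame = base frame: x ahead of the robot, y to its left, z up, the work surface at z = 0. Lengths are in m, angles in rad, forces in N, time in s.
With the tool pointing down it reaches from about 0.375 to 0.925 m from the base axis. Payload 5.7 kg.
Tool frame: the origin (TCP) lies midway between the tips of the shut fingers; the grasp point (between the pads) lies 19 mm behind it; z points along the fingers, y is the line along which they close (so a half turn about z gives the same grasp; the last joint's range is limited). The gripper opens to 88 mm and grips with 3 to 60 N. Pads are 20 mm wide; open, the fingers measure 115 mm over their backs; the gripper's body (75 mm by 178 mm) begins 61 mm behind the grasp point.
Start: joints at [1.104, 0.359, 1.51, -0, 1.272, -0.115], TCP at [0.207, 0.563, 0.223] pointing down, gripper open.
Joint ranges: [-2.97, 2.97], [-1.01, 2.36], [0.21, 2.38], [-0.96, 4.11], [0.2, 2.71], [-2.98, 2.98]. Speed limits (rad/s): [2.39, 2.39, 3.14, 3.14, 3.14, 3.14].

### API

Orientations are given as a rotation vector (axis times angle).
In Python, from rig import r gives the robot as it stands.
- The arm moves only by the shell command python3 -m inch 'ROWS' [OPENING]. ROWS is JSON, a list of rows, each an object with "dp": the shift along the tool's x, y, z in cm, a list of three; "turn": the turn about the tool's z in rad. A call has 1 to 20 rows; each row shifts and turns the commanded pose from where the row before left it, along the tool's axes as they then stand; what a row does not reach is not made up. A row lasts 1/12 s, in which the tool goes at most 41.7 mm and 7.16 degrees, less where a joint would pass 70% of its speed; a pose out of reach is approached as far as the arm can. A call with a gripper value outside its range is refused whole. OPENING is the opening, from 0 (shut) to 1 (fully open), set as the call begins (- or left out, the last holds). The fingers move at their own pace and stop on an object; the grip force is fixed at half the most. Time passes only in rows, so rows that do not move let the fingers close. It gives the time, the measured TCP pose, the force, the opening and the grip force at its end, in the units of the state.
- r.read_state(): the state, without advancing time (a new reading comes with each control period).
- r.get_image(name): name is "side" or "top" or "wrist"; returns (picture, depth): 480x640x3 uint8, red, green, blue; 480x640 float32, m along the optical axis (not along the pixel's ray), 0 where there is no reading.
- r.calibration(name): a dict with "fx", "fy", "cx", "cy" (pixels), "k1" (the pictures are not rectified: a ray, as slopes to the right and down, at radius r is drawn at 1 + k1 r^2 times it, then the intrinsics apply), "R" (3x3) and "t" (3): a world point X has camera coordinates R X + t. Camera axes: x right, y down, z forward; pixel columns grow to the right and rows downward; lengths in m; the calibration is good to about 2 mm. A picture is of the moment at which its call begins: read the wrist's pose just before it. calibration takes no time and is no camera call; for the wrist camera it gives the pose at the moment of the call.
- r.finish_job(): hands the job in; it is judged then, once.
The state is a dict: "time": time; "joint_positions": joint angles; "joint_velocities": joint speeds; "effort": joint torques, N m; "tcp_pos": TCP position; "tool_rot": TCP orientation; "wrist_force": force on the tool from outside, world axes, zero at the start; "moment": the same for the moment, N m; "grip_width": finger opening in m; "gripper_force": force on a finger pad.
Only numpy, scipy, OpenCV 4.12 (cv2) and the standard library are available. Lean on these libraries where they do the work, as an engineer would, in place of code of your own. Each camera call takes 0.05 s, during which the arm holds its last target. There are 200 camera calls.

## Working session

There is one attempt and no reset: what is moved stays moved. The work goes in short steps, Python scripts to look and compute and a shell command to move; the robot and the scene stay as the last step left them, time stands still between calls to the robot, and variables do not carry over. Pictures are saved under pics/ and viewed, at most 10 in all, crops included, and the job is handed in when it is done.

```bash
ls; mkdir -p pics
cat > h.py <<'E'
import numpy as np, cv2
from scipy.spatial.transform import Rotation as Ro
from rig import r
def snap(n):
    c=r.calibration(n); im,d=r.get_image(n); np.savez('pics/%s.npz'%n,im=im,d=d,**{k:np.array(v) for k,v in c.items()}); return im,d
def load(n): return np.load('pics/%s.npz'%n)
def ray(c,u,v):
    xd=(np.asarray(u,float)-c['cx'])/c['fx']; yd=(np.asarray(v,float)-c['cy'])/c['fy']
    x,y=xd,yd
    for _ in range(20):
        s=1+c['k1']*(x*x+y*y); x,y=xd/s,yd/s
    return np.stack([x,y,np.ones_like(x)],-1)
def px2w(c,u,v,z=None,depth=None):
    "at world height z, or at depth"
    q=ray(c,u,v); R,t=c['R'],c['t']; o=-R.T@t
    if depth is not None: return (q*np.asarray(depth)[...,None]-t)@R
    d=q@R; return o+d*((z-o[2])/d[...,2])[...,None]
def proj(c,X):
    p=np.atleast_2d(X)@c['R'].T+c['t']; x=p[:,0]/p[:,2]; y=p[:,1]/p[:,2]; s=1+c['k1']*(x*x+y*y)
    return np.stack([c['fx']*x*s+c['cx'],c['fy']*y*s+c['cy']],-1)
E
python3 - <<'E'
from h import *
for n in('side','top'):
    im,d=snap(n); cv2.imwrite('pics/%s0.png'%n,im[...,::-1])
print(r.read_state())
E
```

```text
pics
{'time': 0.1, 'joint_positions': array([ 1.10389448e+00,  3.59423026e-01,  1.51132892e+00, -8.50614338e-06,
        1.27252180e+00, -1.15124988e-01]), 'joint_velocities': array([-0.0006287 , -0.00116296, -0.00267015, -0.00073271,  0.00232561,
       -0.00044907]), 'effort': array([ 2.56311805e-04, -5.16354132e+01, -2.71408671e+01,  6.78300904e-02,
        2.75947881e-02, -5.12178144e-05]), 'tcp_pos': array([0.20647572, 0.56267629, 0.2218978 ]), 'tool_rot': array([-5.49637997e-01, -3.09265494e+00,  2.53289985e-03]), 'wrist_force': array([ 0.5393133 , -0.25501872,  0.02313071]), 'moment': array([ 0.01690037, -0.03772391,  0.0170607 ]), 'gripper_force': 0.0, 'grip_width': 0.0877093648842574}
```

View pics/top0.png

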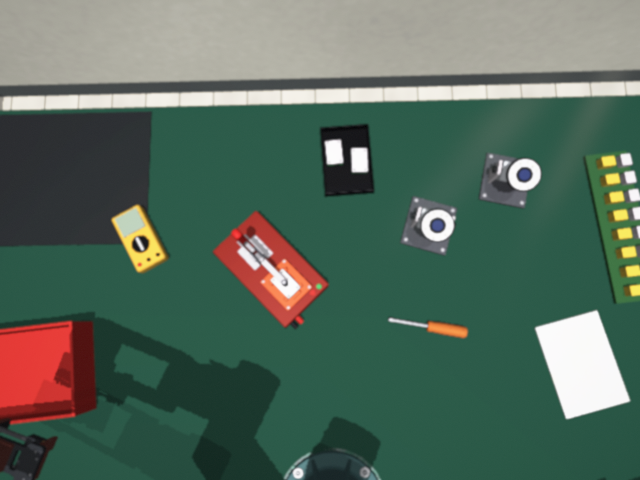

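View pics/side0.png

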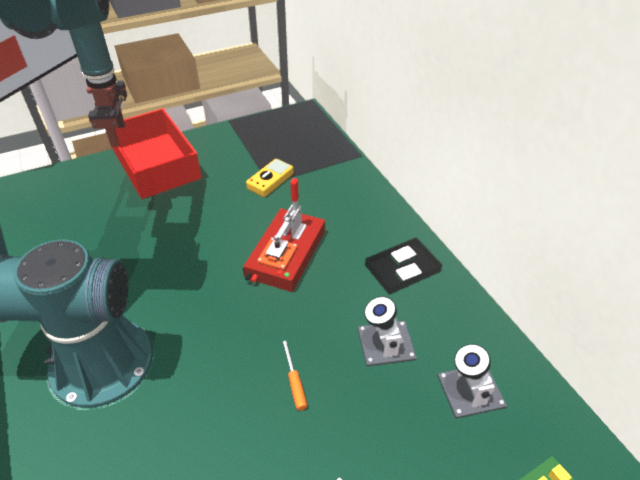

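Top picture: the fixture is at (270,270), its module at (287,283) under the clamp and the red grip at about (237,234). Look-alikes: the modules in the tray at (333,152) and (360,160) are the waiting ones. There are two camera stands, at (430,225) and (510,180), and the robot's base is at (332,480), so I take the one at (430,225). I'll check these in a close crop.

Run:
```python
from h import *
t=load('top'); im=t['im'][...,::-1]; s=load('side')['im'][...,::-1]
a=cv2.resize(im[200:335,205:335],None,fx=3,fy=3,interpolation=3)
b=cv2.resize(im[185:265,390:470],None,fx=5,fy=5,interpolation=3)
o=np.zeros((410,800,3),np.uint8); o[:405,:390]=a; o[:400,395:795]=b
cv2.imwrite('pics/crop1.png',o)
print(t['R'],t['t'],t['fx'],t['k1'])
for n,boxes in(('top',[(437,225)]),('side',[(380,311)])):
    c=load(n)
    for u,v in boxes:
        U,V=np.meshgrid(np.arange(u-45,u+46),np.arange(v-45,v+46)); D=c['d'][V,U]; P=px2w(c,U,V,depth=D); I=c['im'][V,U].astype(int)
        m=(I.min(-1)>200)&(P[...,2]>.1); Q=P[m]
        print(n,m.sum(),Q.mean(0),(Q.min(0)+Q.max(0))/2,np.ptp(Q,0)); cc=Q.mean(0); w=np.linalg.svd(Q-cc)[2]; print('normal',w[2])
        m=(P[...,2]>.006)&(P[...,2]<.016)&(D>0); Q=P[m][:,:2].astype(np.float32); print('base',m.sum(),cv2.minAreaRect(Q))
```

```text
[[-0.01585741 -0.99964871 -0.02123693]
 [-0.98607506  0.01915155 -0.16519441]
 [ 0.1655431   0.01832165 -0.98603235]] [0.02889304 0.59430176 1.12996565] 507.6730376361382 0.005025438071114705
top 550 [ 0.60432353 -0.23572417  0.14589469] [ 0.51807827 -0.13639579  0.66843868] [0.23730396 0.26638807 1.08906586]
normal [ 0.66936214  0.74169131 -0.04299217]
base 1196 ((0.6348985433578491, -0.26677295565605164), (0.22651438415050507, 0.21210500597953796), 89.99420928955078)
side 452 [ 0.59981588 -0.24311461  0.14660365] [ 0.39533951 -0.53070652  0.62338603] [0.48128096 0.65350948 0.99803471]
normal [ 0.06252214 -0.84785383 -0.52653098]
base 1202 ((0.6743198037147522, -0.1554536521434784), (0.2929147779941559, 0.24273858964443207), 63.971378326416016)
```

View pics/crop1.png

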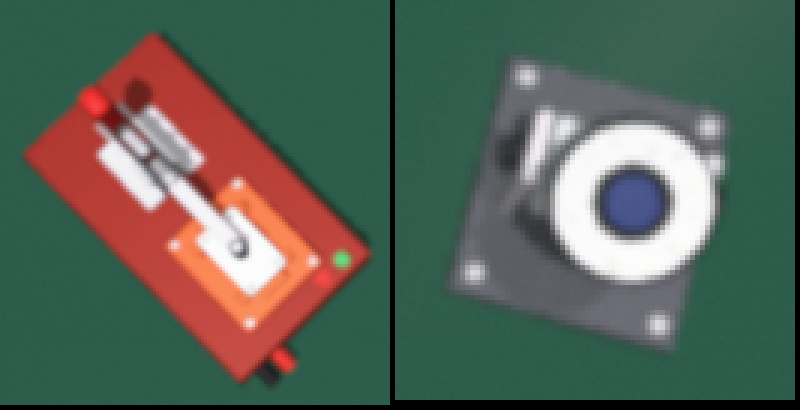

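The crop confirms the fixture, with the module under the clamp spindle, the grip at about (95,100) and the nest's corner guides visible. It also shows the near camera, with ring centre at about (635,201) and four base bolts. Next I work out the poses.

```bash
cat > m.py <<'E'
from h import *
t=load('top')
def cr(pts,ox,oy,s,sub=0): p=np.array(pts,float); return (p[:,0]-sub+.5)/s-.5+ox,(p[:,1]+.5)/s-.5+oy
def W(pts,ox,oy,s,z,sub=0): return px2w(t,*cr(pts,ox,oy,s,sub),z=z)
def show(n,c): 
    print(n,np.round(c,4)[:,:2].tolist(),'mean',c.mean(0)[:2].round(4),'edges',[np.linalg.norm(c[i]-c[i-1]).round(4) for i in range(4)],'angs',[np.degrees(np.arctan2(*(c[i]-c[i-1])[[1,0]])).round(1) for i in range(4)])
show('fix',W([(155,33),(370,255),(240,382),(25,155)],205,200,3,.05))
show('nest',W([(238,183),(313,261),(249,323),(174,245)],205,200,3,.075))
show('bolts',W([(526,76),(710,127),(658,325),(473,272)],390,185,5,.012,395))
show('basecorners',W([(512,56),(728,116),(672,350),(449,290)],390,185,5,.01,395))
print('ring',W([(635,201)],390,185,5,.139,395),'grip top',W([(93,100)],205,200,3,.21))
for n,(u,v) in(('top',(437,225)),('side',(380,311))):
    c=load(n); U,V=np.meshgrid(np.arange(u-30,u+31),np.arange(v-30,v+31)); D=c['d'][V,U]; P=px2w(c,U,V,depth=D); I=c['im'][V,U].astype(int)
    m=(I.min(-1)>200)&(P[...,2]>.11)&(P[...,2]<.17); Q=P[m]; med=np.median(Q,0); Q=Q[np.linalg.norm(Q-med,axis=1)<.05]
    for _ in range(5):
        cc=Q.mean(0); w=np.linalg.svd(Q-cc)[2][2]; w*=np.sign(w[2]); e=(Q-cc)@w; Q=Q[abs(e)<max(.004,1.5*e.std())]
    print(n,len(Q),Q.mean(0),(Q.min(0)+Q.max(0))/2,np.ptp(Q,0),'normal',w,e.std())
E
python3 m.py
```

```text
fix [[0.6655, 0.1647], [0.4887, -0.0005], [0.3949, 0.0993], [0.5708, 0.2652]] mean [0.5299 0.1322] edges [np.float64(0.1381), np.float64(0.2419), np.float64(0.1369), np.float64(0.2419)] angs [np.float64(-46.7), np.float64(-136.9), np.float64(133.3), np.float64(43.3)]
nest [[0.5427, 0.0979], [0.4831, 0.0421], [0.438, 0.0902], [0.4968, 0.1461]] mean [0.4902 0.0941] edges [np.float64(0.0665), np.float64(0.0817), np.float64(0.0659), np.float64(0.0812)] angs [np.float64(-46.4), np.float64(-136.9), np.float64(133.2), np.float64(43.5)]
bolts [[0.6931, -0.2167], [0.666, -0.3037], [0.5702, -0.2734], [0.5974, -0.1869]] mean [ 0.6317 -0.2452] edges [np.float64(0.1002), np.float64(0.0911), np.float64(0.1005), np.float64(0.0907)] angs [np.float64(-17.3), np.float64(-107.3), np.float64(162.5), np.float64(72.5)]
basecorners [[0.7037, -0.2107], [0.6717, -0.3131], [0.5583, -0.2798], [0.5893, -0.1754]] mean [ 0.6307 -0.2448] edges [np.float64(0.1197), np.float64(0.1073), np.float64(0.1181), np.float64(0.1089)] angs [np.float64(-17.2), np.float64(-107.4), np.float64(163.6), np.float64(73.5)]
ring [[ 0.60600117 -0.23802405  0.139     ]] grip top [[0.58364648 0.18315248 0.21      ]]
top 528 [ 0.60548638 -0.23682169  0.14001329] [ 0.60532733 -0.23706752  0.14025918] [0.06194226 0.06504461 0.02539146] normal [-0.33012761  0.09636748  0.9390043 ] 0.0017311650558947194
side 421 [ 0.60291191 -0.23879999  0.14004921] [ 0.60279336 -0.23794931  0.13985191] [0.06294658 0.06799506 0.0275852 ] normal [-0.31999435  0.1064729   0.94141762] 0.0017592353065547727
```

```bash
cat > go.py <<'E'
# python3 go.py x y z  yaw_of_tool_y_deg : shift of the TCP still to do (tool axes, cm, now / after turning) and turn
import sys; from h import *
s=r.read_state(); T=Ro.from_rotvec(s['tool_rot']).as_matrix(); X=np.array([float(v) for v in sys.argv[1:4]])
yaw=lambda v:np.degrees(np.arctan2(v[1],v[0]))
d=(X-s['tcp_pos'])*100
turn=(-np.radians(float(sys.argv[4])-yaw(T[:,1]))+np.pi)%(2*np.pi)-np.pi if len(sys.argv)>4 else 0
T2=T@Ro.from_euler('z',turn).as_matrix()
print('t',s['time'],'tcp',s['tcp_pos'].round(4),'ytool az',yaw(T[:,1]).round(1),'tilt z',T[:,2].round(3),'q',s['joint_positions'].round(2))
print('d tool now',(d@T).round(2),'turn',round(turn,3),'d after turn',(d@T2).round(2),'F',s['wrist_force'].round(1),'w',s['grip_width'].round(4),'gf',s['gripper_force'])
E
python3 go.py .5825 .1814 .30 133.3; python3 -m inch --help | head -20
```

```text
t 0.1 tcp [0.2065 0.5627 0.2219] ytool az 69.8 tilt z [-0.001 -0.002 -1.   ] q [ 1.1   0.36  1.51 -0.    1.27 -0.12]Traceback (most recent call last):
  File "go.py", line 9, in <module>
    print('d tool now',(d@T).round(2),'turn',round(turn,3),'d after turn',(d@T2).round(2),'F',s['wrist_force'].round(1),'w',s['grip_width'].round(4),'gf',s['gripper_force'])
                                                                                                                            ^^^^^^^^^^^^^^^^^^^^^
AttributeError: 'float' object has no attribute 'round'
invalid input: not JSON, or not a number
```

```bash
sed -i "s/s\['grip_width'\].round(4)/round(s['grip_width'],4)/" go.py
python3 -m inch '[{"dp":[0,0,-4],"turn":0},{"dp":[0,0,-4],"turn":-0.12},{"dp":[0,0,0],"turn":-0.12},{"dp":[0,0,0],"turn":-0.12},{"dp":[0,0,0],"turn":-0.12},{"dp":[0,0,0],"turn":-0.12},{"dp":[0,0,0],"turn":-0.12},{"dp":[0,0,0],"turn":-0.12},{"dp":[0,0,0],"turn":-0.12},{"dp":[0,0,0],"turn":-0.14}]'
python3 go.py .5825 .1814 .30 133.3
```

```text
time: 0.93
tcp_pos: [0.2066, 0.5629, 0.3021]
tool_rot: [1.134, -2.929, 0.001]
wrist_force: [0.3, 0.3, -0.4]
grip_width: 0.0877
gripper_force: 0.0
t 0.9333 tcp [0.2066 0.5629 0.3021] ytool az 132.3 tilt z [-0.001 -0.001 -1.   ] q [ 1.1   0.3   1.4  -0.    1.44 -1.21]
d tool now [ -2.09 -53.52   0.23] turn -0.017 d after turn [ -1.2  -53.55   0.23] F [ 0.3  0.3 -0.4] w 0.0877 gf 0.0
```

```bash
python3 -m inch '[{"dp":[0,-2,0],"turn":-0.017},{"dp":[-0.1,-4,0],"turn":0},{"dp":[-0.1,-4,0],"turn":0},{"dp":[-0.1,-4,0],"turn":0},{"dp":[-0.1,-4,0],"turn":0},{"dp":[-0.1,-4,0],"turn":0},{"dp":[-0.1,-4,0],"turn":0},{"dp":[-0.1,-4,0],"turn":0},{"dp":[-0.1,-4,0],"turn":0},{"dp":[-0.1,-4,0],"turn":0},{"dp":[-0.1,-4,0],"turn":0},{"dp":[-0.1,-4,0],"turn":0},{"dp":[-0.1,-4,0],"turn":0},{"dp":[0,-2.5,0],"turn":0},{"dp":[0,-1,0],"turn":0},{"dp":[0,0,0],"turn":0}]'
python3 go.py .5825 .1814 .172 133.3
python3 - <<'E'
from h import *
im,d=snap('wrist'); cv2.imwrite('pics/w1.png',im[...,::-1])
c=load('wrist'); print(proj(c,[[.5825,.1814,.212],[.49,.0943,.083],[.5825,.1814,.104]]))
E
```

```text
time: 2.27
tcp_pos: [0.5812, 0.178, 0.3019]
tool_rot: [1.146, -2.924, 0.0]
wrist_force: [-0.6, 0.8, 0.7]
grip_width: 0.0877
gripper_force: 0.0
t 2.2667 tcp [0.5812 0.178  0.3019] ytool az 132.8 tilt z [-0.001 -0.001 -1.   ] q [ 0.18  0.31  1.38 -0.    1.45 -2.13]
d tool now [-0.34  0.16 12.99] turn -0.009 d after turn [-0.34  0.15 12.99] F [-0.6  0.8  0.7] w 0.0877 gf 0.0
[[322.22622409 246.04842475]
 [321.1969105   93.81205831]
 [322.06886465 217.21985415]]
```

View pics/w1.png

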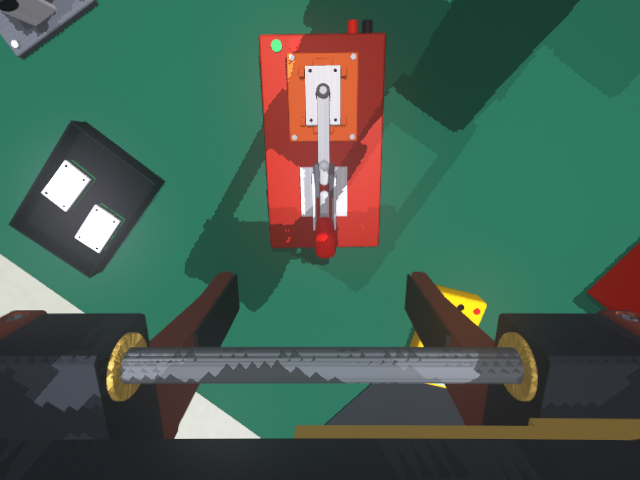

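The wrist view shows the handle's top at (326,240), where I predicted (322,246), and the spindle at (322,90), where I predicted (321,94). The poses hold, so I descend and pinch.

```bash
python3 -m inch '[{"dp":[-0.3,0.1,2],"turn":-0.009},{"dp":[0,0,3],"turn":0},{"dp":[0,0,3],"turn":0},{"dp":[0,0,3],"turn":0},{"dp":[0,0,2],"turn":0},{"dp":[0,0,0],"turn":0}]'
python3 -m inch '[{"dp":[0,0,0],"turn":0},{"dp":[0,0,0],"turn":0},{"dp":[0,0,0],"turn":0},{"dp":[0,0,0],"turn":0},{"dp":[0,0,0],"turn":0},{"dp":[0,0,0],"turn":0}]' 0
python3 go.py .5825 .1814 .172 133.3
python3 - <<'E'
import numpy as np
R=.083+.004
p=np.array([R*np.sin(0),R])
for a in np.arange(.1,1.51,.1):
    q=np.array([R*np.sin(a),R*np.cos(a)]); print(round(a,2),((q-p)*100).round(2)); p=q
E
```

```text
time: 2.82
tcp_pos: [0.5764, 0.1838, 0.1682]
tool_rot: [1.164, -2.908, -0.004]
wrist_force: [-1.4, 0.5, -0.0]
grip_width: 0.0875
gripper_force: 0.0
time: 3.32
tcp_pos: [0.582, 0.1827, 0.1736]
tool_rot: [-1.163, 2.917, -0.001]
wrist_force: [-0.5, 0.8, -1.1]
grip_width: 0.0509
gripper_force: 0.0
t 3.3167 tcp [0.582  0.1827 0.1736] ytool az 133.5 tilt z [ 0.002  0.    -1.   ] q [ 0.19  0.42  1.55 -0.    1.18 -2.14]
d tool now [ 0.05 -0.12  0.16] turn 0.003 d after turn [ 0.05 -0.12  0.16] F [-0.5  0.8 -1.1] w 0.0509 gf 0.0
0.1 [ 0.87 -0.04]
0.2 [ 0.86 -0.13]
0.3 [ 0.84 -0.22]
0.4 [ 0.82 -0.3 ]
0.5 [ 0.78 -0.38]
0.6 [ 0.74 -0.45]
0.7 [ 0.69 -0.53]
0.8 [ 0.64 -0.59]
0.9 [ 0.57 -0.65]
1.0 [ 0.51 -0.71]
1.1 [ 0.43 -0.75]
1.2 [ 0.36 -0.79]
1.3 [ 0.27 -0.83]
1.4 [ 0.19 -0.85]
1.5 [ 0.1  -0.86]
```

```bash
python3 -m inch '[{"dp":[0,0,0],"turn":0},{"dp":[0,0,0],"turn":0},{"dp":[0,0,0],"turn":0},{"dp":[0,0,0],"turn":0},{"dp":[0,0,0],"turn":0},{"dp":[0,0,0],"turn":0},{"dp":[0,0,0],"turn":0}]' 0
python3 -m inch '[{"dp":[-0.87,0,0.04],"turn":0},{"dp":[-0.86,0,0.13],"turn":0},{"dp":[-0.84,0,0.22],"turn":0},{"dp":[-0.82,0,0.3],"turn":0},{"dp":[-0.78,0,0.38],"turn":0},{"dp":[-0.74,0,0.45],"turn":0},{"dp":[0,0,0],"turn":0}]'
python3 go.py .5825 .1814 .172 133.3
```

```text
time: 3.9
tcp_pos: [0.5818, 0.1823, 0.1726]
tool_rot: [-1.164, 2.918, -0.001]
wrist_force: [1.3, -2.0, -0.6]
grip_width: 0.017
gripper_force: 30.0
time: 4.48
tcp_pos: [0.6187, 0.2174, 0.1582]
tool_rot: [-1.164, 2.916, -0.0]
wrist_force: [0.6, -0.0, 4.6]
grip_width: 0.0167
gripper_force: 30.0
t 4.4833 tcp [0.6187 0.2174 0.1582] ytool az 133.5 tilt z [ 0.002  0.001 -1.   ] q [ 0.23  0.49  1.46  0.    1.19 -2.1 ]
d tool now [ 5.1  -0.12 -1.39] turn 0.004 d after turn [ 5.1  -0.14 -1.39] F [ 0.6 -0.   4.6] w 0.0167 gf 30.000814497470856
```

```bash
python3 -m inch '[{"dp":[-0.69,0,0.53],"turn":0},{"dp":[-0.64,0,0.59],"turn":0},{"dp":[-0.57,0,0.65],"turn":0},{"dp":[-0.51,0,0.71],"turn":0},{"dp":[-0.43,0,0.75],"turn":0},{"dp":[-0.36,0,0.79],"turn":0},{"dp":[-0.27,0,0.83],"turn":0},{"dp":[-0.19,0,0.85],"turn":0},{"dp":[0,0,0],"turn":0},{"dp":[0,0,0],"turn":0}]'
python3 go.py .5825 .1814 .172 133.3
```

```text
time: 5.32
tcp_pos: [0.6492, 0.2461, 0.1031]
tool_rot: [-1.159, 2.906, 0.004]
wrist_force: [8.0, 10.4, 2.4]
grip_width: 0.0169
gripper_force: 30.0
t 5.3167 tcp [0.6492 0.2461 0.1031] ytool az 133.5 tilt z [ 0.011  0.007 -1.   ] q [ 0.26  0.6   1.42  0.    1.11 -2.07]
d tool now [ 9.2  -0.12 -7.01] turn 0.003 d after turn [ 9.2  -0.15 -7.01] F [ 8.  10.4  2.4] w 0.0169 gf 30.00003755092621
```

```bash
python3 -m inch '[{"dp":[0,0,0],"turn":0},{"dp":[0,0,0],"turn":0},{"dp":[0,0,0],"turn":0},{"dp":[0,0,0],"turn":0},{"dp":[0,0,0],"turn":0},{"dp":[0,0,-1],"turn":0},{"dp":[0,0,-3],"turn":0},{"dp":[0,0,-4],"turn":0},{"dp":[0,0,-4],"turn":0},{"dp":[0,0,-4],"turn":0},{"dp":[0,0,-3],"turn":0},{"dp":[0,0,-1],"turn":0},{"dp":[0,0,0],"turn":0}]' 0.75
python3 go.py .49 .0943 .30 133.3
python3 - <<'E'
from h import *
im,d=snap('wrist'); cv2.imwrite('pics/w2.png',im[...,::-1])
E
```

```text
time: 6.4
tcp_pos: [0.6454, 0.242, 0.305]
tool_rot: [-1.161, 2.911, -0.001]
wrist_force: [0.8, -0.7, -1.3]
grip_width: 0.066
gripper_force: 0.0
t 6.4 tcp [0.6454 0.242  0.305 ] ytool az 133.5 tilt z [ 0.007  0.002 -1.   ] q [ 0.26  0.43  1.19 -0.    1.51 -2.07]
d tool now [ 2.144e+01 -1.000e-02  3.600e-01] turn 0.003 d after turn [21.44 -0.09  0.36] F [ 0.8 -0.7 -1.3] w 0.066 gf 0.0
```

View pics/w2.png

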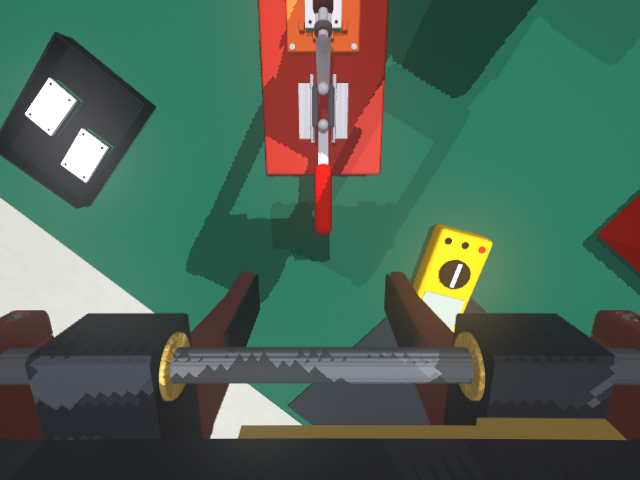

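The handle lies back at (323,165)–(323,232), and the arm appears to stand up, leaning away in perspective. I measure the handle angle and the arm height from depth.

Run:
```python
from h import *
c=load('wrist'); yaw=np.radians(43.3); ex=np.array([np.cos(yaw),np.sin(yaw),0]); ey=np.array([-ex[1],ex[0],0])
for u,v in [(323,20),(323,30),(323,45),(323,60),(323,172),(323,185),(323,200),(323,215),(323,226)]:
    p=px2w(c,u,v,depth=c['d'][v,u])-[.49,.0943,0]; print((u,v),np.round([p@ex,p@ey,p[2]],3))
```

```text
(323, 20) [0.059 0.002 0.197]
(323, 30) [0.064 0.002 0.194]
(323, 45) [0.067 0.002 0.169]
(323, 60) [0.074 0.002 0.151]
(323, 172) [0.169 0.002 0.132]
(323, 185) [0.18  0.003 0.138]
(323, 200) [0.194 0.003 0.145]
(323, 215) [0.207 0.003 0.151]
(323, 226) [0.217 0.003 0.155]
```

The handle is only at about 1.12–1.17 rad because the grip crept in the fingers. I press it down further with shut fingers.

```bash
python3 -m inch '[{"dp":[0.2,0.2,0],"turn":0},{"dp":[0,0,0],"turn":0},{"dp":[0,0,0],"turn":0},{"dp":[0,0,0],"turn":0},{"dp":[0,0,1],"turn":0},{"dp":[0,0,2],"turn":0},{"dp":[0,0,2],"turn":0},{"dp":[0,0,2],"turn":0},{"dp":[0,0,2],"turn":0},{"dp":[0,0,2],"turn":0},{"dp":[0,0,2],"turn":0},{"dp":[0,0,1.3],"turn":0},{"dp":[0,0,0.6],"turn":0},{"dp":[0,0,0.6],"turn":0},{"dp":[0,0,0.6],"turn":0},{"dp":[0,0,0.6],"turn":0},{"dp":[0,0,0.6],"turn":0},{"dp":[0,0,0.2],"turn":0},{"dp":[0,0,0],"turn":0}]' 0
python3 go.py .49 .0943 .30 133.3
```

```text
time: 8.03
tcp_pos: [0.6421, 0.2421, 0.1305]
tool_rot: [-1.163, 2.914, -0.001]
wrist_force: [-8.8, -1.6, 26.4]
grip_width: 0.0003
gripper_force: 13.3
t 8.0333 tcp [0.6421 0.2421 0.1305] ytool az 133.5 tilt z [ 0.004  0.001 -1.   ] q [ 0.26  0.56  1.41 -0.    1.17 -2.07]
d tool now [ 21.15  -0.28 -17.03] turn 0.004 d after turn [ 21.14  -0.36 -17.03] F [-8.8 -1.6 26.4] w 0.0003 gf 13.31295607262291
```

```bash
python3 -m inch '[{"dp":[0,0,-2],"turn":0},{"dp":[0,0,-4],"turn":0},{"dp":[0,0,-4],"turn":0},{"dp":[0,0,-4],"turn":0},{"dp":[0,0,-3],"turn":0},{"dp":[0,0,0],"turn":0}]' 0.75
python3 - <<'E'
from h import *
im,d=snap('wrist'); c=load('wrist'); yaw=np.radians(43.3); ex=np.array([np.cos(yaw),np.sin(yaw),0]); ey=np.array([-ex[1],ex[0],0])
col=(im[...,0]>130)&(im[...,1]<60); P=px2w(c,*np.meshgrid(np.arange(640),np.arange(480)),depth=d)-[.49,.0943,0]
x,y,z=P@ex,P@ey,P[...,2]; m=col&(abs(y)<.006)&(x>.16)&(x<.24)&(z>.08)&(d>0)
k=np.polyfit(x[m],z[m],1); print(m.sum(),'handle',np.pi/2-np.arctan(k[0]),k,x[m].min(),x[m].max())
E
python3 -m inch '[{"dp":[1,0,0],"turn":0},{"dp":[3,-0.03,0],"turn":0},{"dp":[4,-0.05,0],"turn":0},{"dp":[4,-0.05,0],"turn":0},{"dp":[4,-0.05,0],"turn":0},{"dp":[3,-0.05,0],"turn":0},{"dp":[1.5,-0.05,0],"turn":0},{"dp":[0.7,0,0],"turn":0},{"dp":[0,0,0],"turn":0},{"dp":[0,0,0],"turn":0}]'
python3 go.py .49 .0943 .30 133.3
python3 - <<'E'
from h import *
im,d=snap('wrist'); cv2.imwrite('pics/w3.png',im[...,::-1])
c=load('wrist'); print(proj(c,[[.49,.0943,.083]]))
E
```

```text
time: 8.53
tcp_pos: [0.6446, 0.2426, 0.3041]
tool_rot: [-1.159, 2.906, -0.003]
wrist_force: [0.3, -0.3, 0.6]
grip_width: 0.0368
gripper_force: 0.0
650 handle 1.3932720539411036 [0.17941297 0.08942144] 0.16632133558532983 0.2315259608553769
time: 9.42
tcp_pos: [0.4896, 0.094, 0.295]
tool_rot: [-1.163, 2.918, 0.001]
wrist_force: [-0.7, 0.4, 0.2]
grip_width: 0.0659
gripper_force: 0.0
t 9.4167 tcp [0.4896 0.094  0.295 ] ytool az 133.5 tilt z [ 0.  0. -1.] q [ 0.05  0.15  1.62  0.    1.37 -2.28]
d tool now [-0.05 -0.   -0.5 ] turn 0.003 d after turn [-0.05 -0.   -0.5 ] F [-0.7  0.4  0.2] w 0.0659 gf 0.0
[[320.59180889 211.91767082]]
```

View pics/w3.png

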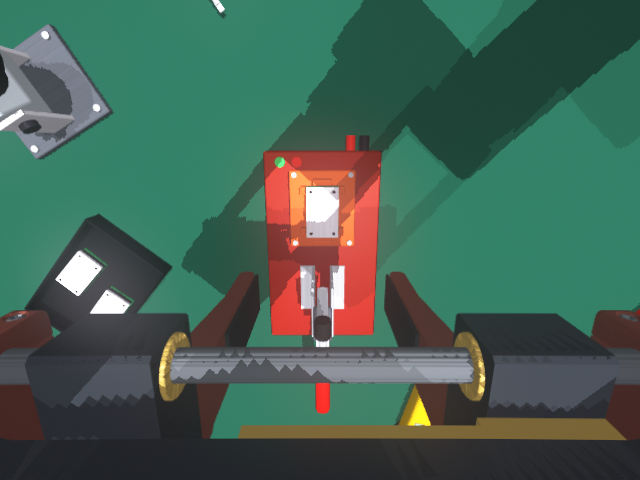

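Measured handle angle is 1.39 rad, and the module at (322,212) is right under the predicted point with the nest free. I descend and grip.

```bash
python3 -m inch '[{"dp":[-0.05,0,2],"turn":0},{"dp":[0,0,4],"turn":0},{"dp":[0,0,4],"turn":0},{"dp":[0,0,4],"turn":0},{"dp":[0,0,3.5],"turn":0},{"dp":[0,0,2.5],"turn":0},{"dp":[0,0,1.5],"turn":0},{"dp":[0,0,0.8],"turn":0},{"dp":[0,0,0.4],"turn":0},{"dp":[0,0,0],"turn":0},{"dp":[0,0,0],"turn":0}]'
python3 go.py .49 .0943 .067 133.3; python3 -c "
from h import *
c=r.calibration('wrist'); print(-np.array(c['R']).T@c['t'])"
```

```text
time: 10.38
tcp_pos: [0.4905, 0.0944, 0.069]
tool_rot: [-1.164, 2.917, -0.001]
wrist_force: [-0.1, 0.6, 0.2]
grip_width: 0.066
gripper_force: 0.0
t 10.3833 tcp [0.4905 0.0944 0.069 ] ytool az 133.5 tilt z [ 0.001  0.    -1.   ] q [ 0.05  0.42  1.89 -0.    0.83 -2.28]
d tool now [0.04 0.03 0.2 ] turn 0.004 d after turn [0.04 0.03 0.2 ] F [-0.1  0.6  0.2] w 0.066 gf 0.0
[0.43661297 0.04490793 0.22952997]
```

```bash
python3 -m inch '[{"dp":[0,0,0.2],"turn":0},{"dp":[0,0,0],"turn":0},{"dp":[0,0,0],"turn":0},{"dp":[0,0,0],"turn":0},{"dp":[0,0,0],"turn":0},{"dp":[0,0,0],"turn":0},{"dp":[0,0,0],"turn":0},{"dp":[0,0,0],"turn":0},{"dp":[0,0,0],"turn":0}]' 0
python3 -m inch '[{"dp":[0,0,-0.3],"turn":0},{"dp":[0,0,-0.6],"turn":0},{"dp":[0,0,-1],"turn":0},{"dp":[0,0,-2],"turn":0},{"dp":[0,0,-3],"turn":0},{"dp":[0,0,-4],"turn":0},{"dp":[0,0,-4],"turn":0},{"dp":[0,0,-4],"turn":0},{"dp":[0,0,-4],"turn":0},{"dp":[0,0,-4],"turn":0},{"dp":[0,0,-3],"turn":0},{"dp":[0,0,-1],"turn":0}]'
python3 go.py .49 .0943 .37 -17.2
```

```text
time: 11.13
tcp_pos: [0.4896, 0.094, 0.0669]
tool_rot: [-1.164, 2.918, -0.0]
wrist_force: [-0.3, -0.0, 6.0]
grip_width: 0.0364
gripper_force: 30.0
time: 12.13
tcp_pos: [0.4911, 0.0942, 0.3817]
tool_rot: [-1.161, 2.91, -0.005]
wrist_force: [0.8, 0.4, -1.1]
grip_width: 0.0368
gripper_force: 30.0
t 12.1333 tcp [0.4911 0.0942 0.3817] ytool az 133.5 tilt z [ 0.009  0.    -1.   ] q [ 0.05  0.1   1.47 -0.    1.56 -2.28]
d tool now [0.08 0.1  1.17] turn 2.63 d after turn [-0.02 -0.12  1.17] F [ 0.8  0.4 -1.1] w 0.0368 gf 29.999932050704956
```

```bash
python3 -m inch '[{"dp":[0,0,0],"turn":0.12},{"dp":[0,0,0],"turn":0.12},{"dp":[0,0,0],"turn":0.12},{"dp":[0,0,0],"turn":0.12},{"dp":[0,0,0],"turn":0.12},{"dp":[0,0,0],"turn":0.12},{"dp":[0,0,0],"turn":0.12},{"dp":[0,0,0],"turn":0.12},{"dp":[0,0,0],"turn":0.12},{"dp":[0,0,0],"turn":0.12},{"dp":[0,0,0],"turn":0.12},{"dp":[0,0,0],"turn":0.12},{"dp":[0,0,0],"turn":0.12},{"dp":[0,0,0],"turn":0.12},{"dp":[0,0,0],"turn":0.12},{"dp":[0,0,0],"turn":0.12},{"dp":[0,0,0],"turn":0.12},{"dp":[0,0,0],"turn":0.12},{"dp":[0,0,0],"turn":0.12},{"dp":[0,0,0],"turn":0.12}]'
python3 -m inch '[{"dp":[0,0,0],"turn":0.12},{"dp":[0,0,0],"turn":0.11},{"dp":[0,0,0],"turn":0}]'
python3 go.py .76 -.2353 .38 -17.2
```

```text
time: 13.8
tcp_pos: [0.4885, 0.094, 0.3745]
tool_rot: [-2.303, -2.135, 0.003]
wrist_force: [-0.6, 0.0, -1.3]
grip_width: 0.0367
gripper_force: 30.0
time: 14.05
tcp_pos: [0.4886, 0.094, 0.3746]
tool_rot: [-2.531, -1.859, 0.003]
wrist_force: [-0.1, 0.0, -0.7]
grip_width: 0.0367
gripper_force: 30.0
t 14.05 tcp [0.4886 0.094  0.3746] ytool az -17.4 tilt z [-0.002 -0.    -1.   ] q [ 0.05  0.1   1.48 -0.    1.56  0.36]
d tool now [-23.3   35.75  -0.58] turn -0.004 d after turn [-23.43  35.67  -0.58] F [-0.1  0.  -0.7] w 0.0367 gf 30.00125080347061
```

```bash
python3 -m inch '[{"dp":[-1,1,0],"turn":0},{"dp":[-2,3,0],"turn":0},{"dp":[-2.3,3.4,0],"turn":0},{"dp":[-2.3,3.4,0],"turn":0},{"dp":[-2.3,3.4,0],"turn":0},{"dp":[-2.3,3.4,0],"turn":0},{"dp":[-2.3,3.4,0],"turn":0},{"dp":[-2.3,3.4,0],"turn":0},{"dp":[-2.3,3.4,0],"turn":0},{"dp":[-2.3,3.4,0],"turn":0},{"dp":[-2,3,0],"turn":0},{"dp":[0,2,0],"turn":0},{"dp":[0,2,0],"turn":0},{"dp":[0,2,0],"turn":0},{"dp":[0,2,0],"turn":0}]'
python3 go.py .76 -.2353 .38 -17.2
python3 -m inch '[{"dp":[0,2,0],"turn":0},{"dp":[0,2,0],"turn":0},{"dp":[0,2,0],"turn":0}]'
python3 go.py .76 -.2353 .38 -17.2
python3 -m inch '[{"dp":[0,2,0],"turn":0},{"dp":[0,2,0],"turn":0},{"dp":[0,2,0],"turn":0}]'
python3 go.py .76 -.2353 .38 -17.2
```

```text
time: 15.3
tcp_pos: [0.8238, -0.2548, 0.3741]
tool_rot: [-2.524, -1.868, 0.002]
wrist_force: [0.4, -0.9, -0.9]
grip_width: 0.0365
gripper_force: 30.0
t 15.3 tcp [ 0.8238 -0.2548  0.3741] ytool az -17.0 tilt z [-0.002  0.001 -1.   ] q [-0.38  0.74  0.48 -0.    1.91 -0.08]
d tool now [-0.   -6.67 -0.57] turn 0.004 d after turn [-0.03 -6.67 -0.57] F [ 0.4 -0.9 -0.9] w 0.0365 gf 29.99983012676239
time: 15.55
tcp_pos: [0.874, -0.2699, 0.3688]
tool_rot: [2.522, 1.867, 0.004]
wrist_force: [26.4, -9.5, 10.9]
grip_width: 0.0363
gripper_force: 30.0
t 15.55 tcp [ 0.874  -0.2699  0.3688] ytool az -17.0 tilt z [ 0.004 -0.001 -1.   ] q [-0.38  0.89  0.21  0.    2.04 -0.08]
d tool now [ -0.02 -11.91  -1.17] turn 0.004 d after turn [ -0.06 -11.91  -1.17] F [26.4 -9.5 10.9] w 0.0363 gf 29.96007576584816
time: 15.8
tcp_pos: [0.8973, -0.2772, 0.3533]
tool_rot: [2.496, 1.844, 0.043]
wrist_force: [0.3, -0.2, -0.8]
grip_width: 0.0365
gripper_force: 30.0
t 15.8 tcp [ 0.8973 -0.2772  0.3533] ytool az -17.1 tilt z [ 0.045 -0.014 -0.999] q [-0.37  0.9   0.22  0.    1.98 -0.07]
d tool now [ -0.04 -14.21  -3.35] turn 0.002 d after turn [ -0.06 -14.21  -3.35] F [ 0.3 -0.2 -0.8] w 0.0365 gf 29.999943673610687
```

The tool tips outwards once it pushes against the reach limit, in just the direction needed. I continue in small steps.

```bash
python3 -m inch '[{"dp":[0,2,-0.5],"turn":0},{"dp":[0,2,-0.5],"turn":0},{"dp":[0,2,-0.5],"turn":0},{"dp":[0,2,-0.5],"turn":0}]'
python3 go.py .76 -.2353 .38 -17.2
python3 -m inch '[{"dp":[0,2,-0.5],"turn":0},{"dp":[0,2,-0.5],"turn":0},{"dp":[0,2,-0.5],"turn":0},{"dp":[0,0,0],"turn":0}]'
python3 go.py .76 -.2353 .38 -17.2
```

```text
time: 16.13
tcp_pos: [0.9201, -0.2842, 0.3529]
tool_rot: [2.458, 1.813, 0.097]
wrist_force: [0.0, 0.2, -1.5]
grip_width: 0.0368
gripper_force: 30.0
t 16.1333 tcp [ 0.9201 -0.2842  0.3529] ytool az -17.2 tilt z [ 0.102 -0.032 -0.994] q [-0.37  0.91  0.21  0.01  1.92 -0.07]
d tool now [ -0.06 -16.36  -4.48] turn 0.0 d after turn [ -0.07 -16.36  -4.48] F [ 0.   0.2 -1.5] w 0.0368 gf 29.999774247407913
time: 16.47
tcp_pos: [0.9364, -0.2893, 0.3527]
tool_rot: [2.429, 1.792, 0.134]
wrist_force: [-0.7, -0.2, -1.4]
grip_width: 0.0369
gripper_force: 30.0
t 16.4667 tcp [ 0.9364 -0.2893  0.3527] ytool az -17.2 tilt z [ 0.142 -0.044 -0.989] q [-0.37  0.91  0.22  0.01  1.87 -0.07]
d tool now [ -0.06 -17.84  -5.45] turn 0.0 d after turn [ -0.06 -17.84  -5.45] F [-0.7 -0.2 -1.4] w 0.0369 gf 29.99994456768036
```

```bash
python3 -m inch '[{"dp":[0,2.5,-0.6],"turn":0},{"dp":[0,2.5,-0.6],"turn":0},{"dp":[0,2.5,-0.6],"turn":0},{"dp":[0,2.5,-0.6],"turn":0},{"dp":[0,2.5,-0.6],"turn":0},{"dp":[0,2.5,-0.6],"turn":0},{"dp":[0,2.5,-0.6],"turn":0},{"dp":[0,2.5,-0.6],"turn":0}]'
python3 go.py .76 -.2353 .38 -17.2
```

```text
time: 17.13
tcp_pos: [0.9856, -0.3045, 0.3734]
tool_rot: [2.326, 1.715, 0.258]
wrist_force: [-0.5, 0.3, -1.2]
grip_width: 0.0363
gripper_force: 30.0
t 17.1333 tcp [ 0.9856 -0.3045  0.3734] ytool az -17.2 tilt z [ 0.281 -0.087 -0.956] q [-0.37  0.9   0.22  0.02  1.73 -0.07]
d tool now [ -0.05 -22.35  -7.58] turn 0.0 d after turn [ -0.06 -22.35  -7.58] F [-0.5  0.3 -1.2] w 0.0363 gf 29.999891370534897
```

```bash
python3 -m inch '[{"dp":[0,2.5,-0.6],"turn":0},{"dp":[0,2.5,-0.6],"turn":0},{"dp":[0,1.5,-0.4],"turn":0},{"dp":[0,0,0],"turn":0}]'
python3 go.py .76 -.2353 .38 -17.2
```

```text
time: 17.47
tcp_pos: [0.9989, -0.3087, 0.3875]
tool_rot: [2.291, 1.689, 0.297]
wrist_force: [-0.2, -0.1, -0.4]
grip_width: 0.0372
gripper_force: 30.0
t 17.4667 tcp [ 0.9989 -0.3087  0.3875] ytool az -17.2 tilt z [ 0.326 -0.101 -0.94 ] q [-0.37  0.89  0.21  0.03  1.69 -0.07]
d tool now [ -0.05 -23.74  -7.84] turn 0.0 d after turn [ -0.05 -23.74  -7.84] F [-0.2 -0.1 -0.4] w 0.0372 gf 29.999801069498062
```

Tilt and yaw now match the camera axis. I retreat to a standoff 10 cm above the target, along the lens axis.

```bash
python3 go.py .5326 -.2158 .3458
```

```text
t 17.4667 tcp [ 0.9989 -0.3087  0.3875] ytool az -17.2 tilt z [ 0.326 -0.101 -0.94 ] q [-0.37  0.89  0.21  0.03  1.69 -0.07]
d tool now [ -4.91 -45.87 -12.24] turn 0 d after turn [ -4.91 -45.87 -12.24] F [-0.2 -0.1 -0.4] w 0.0372 gf 29.999801069498062
```

```bash
python3 -m inch '[{"dp":[-0.1,-1,-0.3],"turn":0},{"dp":[-0.2,-2,-0.5],"turn":0},{"dp":[-0.3,-3,-0.8],"turn":0},{"dp":[-0.3,-3,-0.8],"turn":0},{"dp":[-0.3,-3,-0.8],"turn":0},{"dp":[-0.3,-3,-0.8],"turn":0},{"dp":[-0.3,-3,-0.8],"turn":0},{"dp":[-0.3,-3,-0.8],"turn":0},{"dp":[-0.3,-3,-0.8],"turn":0},{"dp":[-0.4,-3,-0.8],"turn":0},{"dp":[-0.4,-3,-0.8],"turn":0},{"dp":[-0.4,-3,-0.8],"turn":0},{"dp":[-0.4,-3,-0.8],"turn":0},{"dp":[-0.4,-3,-0.8],"turn":0},{"dp":[-0.3,-3,-0.8],"turn":0},{"dp":[-0.2,-2,-0.8],"turn":0},{"dp":[0,-1,-0.4],"turn":0},{"dp":[0,0,0],"turn":0}]'
python3 go.py .5653 -.2259 .2518
python3 - <<'E'
from h import *
for n in('side','top'): snap(n)
s=r.read_state(); c=load('side'); p=proj(c,[s['tcp_pos']])[0].astype(int); q=proj(c,[[.6045,-.238,.139]])[0].astype(int); print(p,q)
u,v=(p+q)//2; cv2.imwrite('pics/s2.png',cv2.resize(c['im'][max(v-80,0):v+80,max(u-100,0):u+100,::-1],None,fx=3.5,fy=3.5,interpolation=3)); print(u-100,v-80)
E
```

```text
time: 18.97
tcp_pos: [0.5377, -0.2172, 0.3507]
tool_rot: [2.292, 1.69, 0.296]
wrist_force: [-0.5, -0.1, -0.9]
grip_width: 0.0369
gripper_force: 30.0
t 18.9667 tcp [ 0.5377 -0.2172  0.3507] ytool az -17.2 tilt z [ 0.324 -0.101 -0.941] q [-0.56  0.05  1.65  0.1   1.11 -0.29]
d tool now [-1.000e-02 -6.400e-01  1.028e+01] turn 0 d after turn [-1.000e-02 -6.400e-01  1.028e+01] F [-0.5 -0.1 -0.9] w 0.0369 gf 29.999801069498062
[355 246] [379 309]
267 197
```

View pics/s2.png

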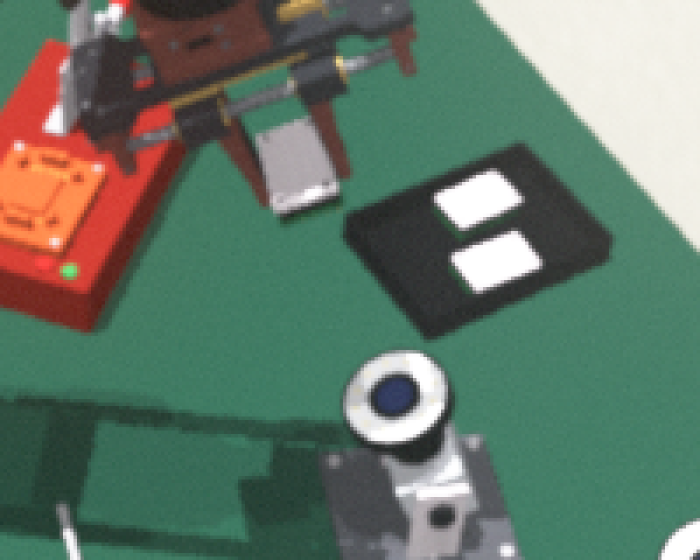

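The module is held flat between the fingers (crop 298,165), the nest is empty, and the ring light is at (397,397). I advance along the axis and check with depth.

```bash
python3 -m inch '[{"dp":[0,-0.3,1],"turn":0},{"dp":[0,-0.3,1.5],"turn":0},{"dp":[0,0,1.5],"turn":0},{"dp":[0,0,1.5],"turn":0},{"dp":[0,0,1.5],"turn":0},{"dp":[0,0,1.3],"turn":0},{"dp":[0,0,1],"turn":0},{"dp":[0,0,0.6],"turn":0},{"dp":[0,0,0.3],"turn":0},{"dp":[0,0,0],"turn":0},{"dp":[0,0,0],"turn":0},{"dp":[0,0,0],"turn":0}]'
python3 go.py .5653 -.2259 .2518
python3 - <<'E'
from h import *
snap('side'); s=r.read_state(); T=Ro.from_rotvec(s['tool_rot']).as_matrix(); c=load('side')
p=proj(c,[s['tcp_pos']-.016*T[:,2]])[0].astype(int); q=proj(c,[[.6045,-.238,.139]])[0].astype(int); print(p,q)
x0,y0=p[0]-60,max(p[1]-45,0); cv2.imwrite('pics/s3.png',cv2.resize(c['im'][y0:y0+120,x0:x0+130,::-1],None,fx=5,fy=5,interpolation=3)); print(x0,y0)
U,V=np.meshgrid(np.arange(p[0]-30,p[0]+31),np.arange(p[1]-25,p[1]+26)); D=c['d'][V,U]; L=(px2w(c,U,V,depth=D)-s['tcp_pos'])@T; I=c['im'][V,U].astype(int)
m=(abs(L[...,2]+.016)<.008)&(abs(L[...,0])<.04)&(abs(L[...,1])<.0165)&(D>0)&(I.min(-1)>90); Q=L[m]
print(m.sum(),'tool-frame plate: mean',Q.mean(0).round(4),'x range',np.percentile(Q[:,0],[1,99]).round(4))
A=np.c_[Q[:,:2],np.ones(len(Q))]; k=np.linalg.lstsq(A,Q[:,2],rcond=None)[0]; print('slopes x,y, z0',k.round(4))
E
```

```text
time: 20.07
tcp_pos: [0.5675, -0.2266, 0.2527]
tool_rot: [2.291, 1.69, 0.296]
wrist_force: [-0.7, 0.1, -0.7]
grip_width: 0.0368
gripper_force: 30.0
t 20.0667 tcp [ 0.5675 -0.2266  0.2527] ytool az -17.2 tilt z [ 0.325 -0.101 -0.94 ] q [-0.54  0.18  1.75  0.11  0.88 -0.3 ]
d tool now [ 0.   -0.24  0.01] turn 0 d after turn [ 0.   -0.24  0.01] F [-0.7  0.1 -0.7] w 0.0368 gf 29.999862760305405
[364 273] [379 309]
304 228
363 tool-frame plate: mean [-0.0041 -0.0004 -0.0163] x range [-0.0307  0.0278]
slopes x,y, z0 [-0.0273  0.0135 -0.0164]
```

View pics/s3.png

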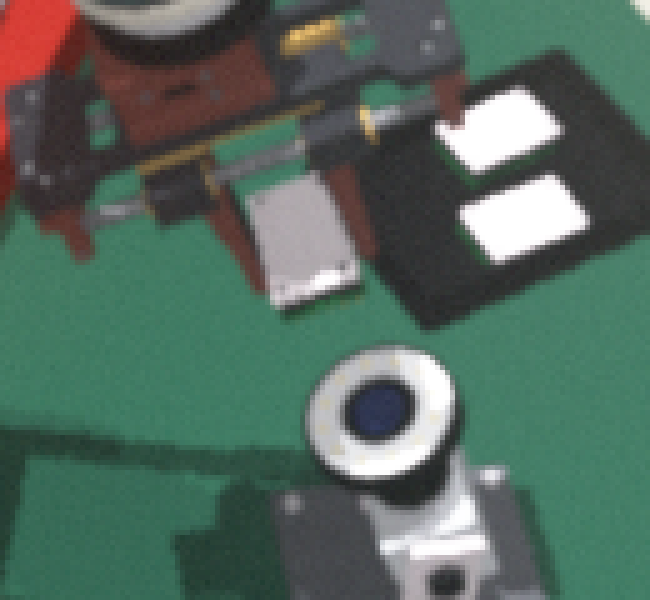

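The module sits square in the fingers: centred within about 1.5 mm, slopes under 0.03, height right. I make a small trim and hand in.

```bash
python3 -m inch '[{"dp":[0.1,-0.2,0],"turn":0},{"dp":[0,0,0],"turn":0},{"dp":[0,0,0],"turn":0},{"dp":[0,0,0],"turn":0},{"dp":[0,0,0],"turn":0},{"dp":[0,0,0],"turn":0},{"dp":[0,0,0],"turn":0}]'
python3 go.py .5653 -.2259 .2518
python3 -c "
from rig import r
print(r.finish_job())"
```

```text
time: 20.7
tcp_pos: [0.5656, -0.2249, 0.2513]
tool_rot: [2.292, 1.69, 0.295]
wrist_force: [-0.7, -0.8, -0.5]
grip_width: 0.0365
gripper_force: 30.0
t 20.7 tcp [ 0.5656 -0.2249  0.2513] ytool az -17.2 tilt z [ 0.324 -0.1   -0.941] q [-0.54  0.18  1.75  0.11  0.88 -0.3 ]
d tool now [-0.11  0.02 -0.05] turn 0 d after turn [-0.11  0.02 -0.05] F [-0.7 -0.8 -0.5] w 0.0365 gf 29.999852925539017
the job is handed in; nothing more can be done
None
```

I handed the job in at 20.7 s with the clamp open (handle last measured at 1.39 rad) and the module held pins-down over the near inspection camera, by my measurements about 120 mm from the ring light, centred and square within tolerance; no verdict was returned.

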